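# Unclip the measuring-well cover and park it

## Robot

A 6-joint arm with a two-finger parallel gripper is mounted at the origin on the work surface. World frame = base frame: x ahead of the robot, y to its left, z up, the work surface at z = 0. Lengths are in m, angles in rad, forces in N, time in s.
With the tool pointing down it reaches from about 0.35 to 0.975 m from the base axis. Payload 7.1 kg.
Tool frame: the origin (TCP) lies at the very end of the fingers, on their centre line; the grasp point (between the pads) lies 19 mm behind it; y points along the fingers, z is the direction in which the jaws open and shut, and the axes are right-handed (so a half turn about y gives the same grasp; the last joint's range is limited). The gripper opens to 88 mm and grips with 3 to 60 N. Pads are 20 mm wide; open, the fingers measure 115 mm over their backs; the gripper's body (75 mm by 178 mm) begins 61 mm behind the grasp point.
Start: joints at [1.185, 0.423, 1.63, -0, 1.089, -0.019], TCP at [0.224, 0.583, 0.223] pointing down, gripper open.
Joint ranges: [-3, 3], [-0.9, 2.11], [0.09, 2.58], [-1.31, 4.45], [0.11, 2.69], [-2.54, 2.54]. Speed limits (rad/s): [2.39, 2.39, 3.01, 3.14, 3.14, 3.14].

## Interface

Orientations are given as a unit quaternion [w, x, y, z].
In Python, from cell import manip gives the robot as it stands.
- The arm moves only by the tool jog_arm, never from a script. Its argument "deltas" is a list of rows, each a list of 2 entries, a list of its own where there are three numbers: the shift along the world's x, y, z in units of 25 mm (1.0 is 25 mm), then the turn about the world's z in units of 6 degrees (1.0 is 6 degrees). In form: [[[dx, dy, dz], turn], ...]. A call has 1 to 8 rows; each row is the pose to reach, as a shift and turn from the pose commanded when the call began; what a row does not reach only later rows make up. A row lasts 1/12 s, in which the tool goes at most 41.7 mm and 7.16 degrees, less where a joint would pass 70% of its speed; a pose out of reach is approached as far as the arm can. A call with a gripper value outside its range is refused whole. "grip" is the finger opening in mm, from 0 to 87.8, set as the call begins (left out, the last holds). The fingers move at their own pace and stop on an object; "squeeze" is the grip in N (left out, the last holds). Time passes only in rows, so rows that repeat a pose let the fingers close. It gives the time, the measured TCP pose, the force and the opening at its end, in the units of the state.
- manip.read_state(): the state, without advancing time (a new reading comes with each control period).
- manip.camera(name): name is "scene" or "top" or "wrist"; returns the picture (384x512x3 uint8, red, green, blue); there is no depth.
- manip.camera_params(name): a dict with "K" (3x3 intrinsics, pixels), "origin" and "attitude" of the camera in the world. Camera axes: x right, y down, z forward; pixel columns grow to the right and rows downward; lengths in m; the calibration is good to about 2 mm. A picture is of the moment at which its call begins: read the wrist's pose just before it. camera_params takes no time and is no camera call; for the wrist camera it gives the pose at the moment of the call.
- manip.job_done(): hands the job in, once; it reports no verdict.
The state is a dict: "time": time; "q": joint angles; "joint_vel": joint speeds; "joint_torque": joint torques, N m; "eef_pos": TCP position; "orientation": TCP orientation; "contact_force": force on the tool from outside, world axes, zero at the start; "wrist_torque": the same for the moment, N m; "grip_width": opening from 0.0 (shut) to 1.0 (fully open).
Only numpy, scipy, OpenCV 4.12 (cv2) and the standard library are available. Lean on these libraries where they do the work, as an engineer would, in place of code of your own. Each camera call takes 0.05 s, during which the arm holds its last target.

## Task

Get the paper gauge ready for use: pinch the two orange side tabs of its blue clip-on cover together to free it, lift it off the grey gauge, and clip it onto the empty parking dock, whose collar you must feel for because its height is never quite the same, so that it sits fully home with both tabs sprung back out, then let go. Be gentle: the thin plastic breaks if the tabs are crushed, if the cover is torn off while still caught, or if it is rammed or forced sideways in its seats; leave the other things on the bench where they are.

Things in the scene. Friction and masses are not known exactly. Their poses are not given: they have to be found in the camera images.
- cover_grip (a point): Blue clip-on cover, lid plate 80 x 64 x 5 mm (x, y, z), 0.07 to 0.14 kg. Point midway between its two upright orange tabs, at half their height, 17 mm above the lid's underside; y runs from the right tab to the left, z up. Tab outer faces are 52 mm apart at rest; pinch there, above the lid. The cover breaks when pulled, rammed or pushed sideways with over 25 N against gauge or dock.
- cover_seat (a point): The cover's centre, on the underside of the lid plate (17 mm below the other point, axes alike). Level with a seat's rim when home. Four pointed pins under the lid's corners, 9 mm long, centre it in a seat with 1.2 mm play all round. To free it, press both tabs fully in, about 15 to 20 N on each, and keep them so to carry it and to lower it into the other seat.
- tab_left (a joint): How far the cover's +y tab is pressed in: 0 sprung out, 0.0055 m fully in. Tab 18 mm wide (x), 5.5 to 28 mm above the lid's underside. Spring about 3 N at rest, 8 N at 3 mm, 12 N fully in. Below the lid it ends, 18 mm down, in a hook that sticks out 3 mm under the seat's lip (1 mm up-down play) and is clear when pressed in 3 to 4 mm. Cracks when a finger presses with over 40 N.
- tab_right (a joint): the same for the tab on the cover's -y side
- gauge_rim (a point): Centre of the measuring well of the fixed grey gauge, on its flat top 60 mm above the bench; the cover is clipped on here at the start, axes alike. Gauge from 56 mm on the well's -x side to 112 mm on its +x side, 112 mm wide in y; a sloping keypad, 42 mm high, stands on top from 65 mm on the +x side. Opening 64 x 48 mm (x, y) under a lip 5 mm thick, hollow below.
- dock_rim (a point): Empty parking dock: fixed frame 140 x 124 mm (x, y) that carries an aluminium-topped collar block, 108 x 100 mm. Nominal centre of the collar's top, 45 mm above the bench. The true collar stands up to 8 mm higher or lower and up to 2 mm to either side along x, differently each time: this point does not show it, so feel for it. It stays put under less than 100 N.
- dock_base (a point): Centre of the dock's underside on the bench, axes as above. The collar's opening is 64 x 48 mm (x, y) under a lip 5 mm thick, hollow 23 mm deep below the lip. Home: the lid's underside on the collar's top, whatever its height, long side along the dock's x (either way round), hooks sprung out under the lip. Not home, a hook rests on or beside the lip and its tab stays in.
- weight_center (a point): bystander: brass weight, diameter 40 mm, height 30 mm; point at its centre
- ring: bystander: white plastic ring, diameter 64 mm, height 20 mm; origin at its underside
- jar: bystander: amber jar, diameter 60 mm, height 85 mm; origin at its underside
- cards: bystander: stack of paper cards 120 x 90 x 30 mm; origin at its underside
- driver: bystander: screwdriver lying on the bench
- pen: bystander: blue pen, 140 mm long, lying on the bench
- dish: bystander: white dish, diameter 90 mm, height 25 mm; origin at its underside

How it is judged:
On the way, in this order (a step that is already met when the one before it is completed fails the run):
1. both tabs are pressed in together, over 3 mm each, while the cover still sits on the gauge (value of joint each of tab_left, tab_right above 0.003 m and z of cover_grip in the frame of gauge_rim below 0.022 m and horizontal distance between cover_grip and gauge_rim below 0.005 m), for 0.1 s.
2. the cover is lifted clear of the gauge, by 25 mm or more (z of cover_grip in the frame of gauge_rim above 0.042 m), for 0.1 s.
At the end, for the whole second after the job is handed in: the cover sits clipped on the parking dock, within 9.5 mm of the nominal rim height (the collar itself varies by 8 mm), within 5 mm of its nominal centre, level within 3 degrees and square within 7 degrees, both tabs sprung out to within 1.5 mm, released (z of cover_grip in the frame of dock_rim between 0.0075 and 0.0265 m and horizontal distance between cover_grip and dock_rim below 0.005 m and angle between the z axis of cover_grip and the z axis of dock_rim, either way round below 0.05 rad and angle between the x axis of cover_grip and the x axis of dock_rim, either way round below 0.12 rad and value of joint each of tab_left, tab_right below 0.0015 m); the robot touches nothing.
It fails at once if a tab is crushed: finger force on the cover's tab over 40 N (contact force between the fingers and tab_left above 40 N or contact force between the fingers and tab_right above 40 N).
It fails at once if the cover is torn, rammed or forced sideways: over 25 N between it and the gauge (contact force between cover and gauge above 25 N).
It fails at once if the cover is rammed or forced sideways: over 25 N between it and the dock (contact force between cover and dock above 25 N).
It fails at once if another thing on the bench is shifted by over 30 mm (distance of any of weight_center, ring, jar, cards, driver, pen, dish from where it was at the start of the episode above 0.03 m).
It also fails if it takes over 51 s, if anything falls off the work surface, if the arm or the gripper's body presses on something with over 40 N, if the wrist force passes 120 N, or if a joint passes its speed limit or range.

## Working session

There is one attempt and no reset: what is moved stays moved. The work goes in short steps, Python scripts to look and compute and a tool call to move; the robot and the scene stay as the last step left them, time stands still between calls to the robot, and variables do not carry over. Pictures are saved under pics/ and viewed, and the job is handed in when it is done.

Besides the shell and the picture viewer there is one more tool, called after "Emit:" as name(argument=value, ...), one argument or row to a line, values as JSON. jog_arm: Moves the arm, as the interface text tells. Its arguments: {"type":"object","properties":{"deltas":{"type":"array","items":{"type":"array"}},"grip":{"type":"number"},"squeeze":{"type":"number"}},"required":["deltas"]}

```bash
ls; mkdir -p pics; python3 - <<'E'
from cell import manip
import cv2, numpy as np
s=manip.read_state(); print({k:np.round(v,4).tolist() for k,v in s.items()})
for n in ["scene","top","wrist"]:
    im=manip.camera(n); cv2.imwrite(f"pics/a_{n}.png",im[:,:,::-1])
    p=manip.camera_params(n); print(n,{k:np.round(v,4).tolist() for k,v in p.items()})
E
```

```text
pics
{'time': 0.0, 'q': [1.185, 0.4238, 1.6307, -0.0, 1.0886, -0.019], 'joint_vel': [-0.0004, -0.0014, -0.0006, -0.0013, 0.0001, -0.0008], 'joint_torque': [-0.0048, -54.4618, -27.3661, 0.0639, 0.023, -0.0001], 'eef_pos': [0.2239, 0.5829, 0.2219], 'orientation': [-0.6947, 0.6958, -0.1291, 0.1289], 'contact_force': [0.8915, 0.3966, -0.0739], 'wrist_torque': [0.0415, -0.0274, -0.0273], 'grip_width': 1.004}
scene {'K': [[430.7468, 0.0, 249.293], [0.0, 430.7468, 191.5061], [0.0, 0.0, 1.0]], 'origin': [1.5218, -0.1556, 0.8601], 'attitude': [-0.331, 0.7058, 0.5606, -0.2793]}
top {'K': [[453.0823, 0.0, 256.6895], [0.0, 453.0823, 191.3062], [0.0, 0.0, 1.0]], 'origin': [0.3237, 0.001, 1.4997], 'attitude': [-0.0595, 0.705, -0.7048, 0.0527]}
wrist {'K': [[278.408, 0.0, 255.9414], [0.0, 278.408, 189.8048], [0.0, 0.0, 1.0]], 'origin': [0.1547, 0.6107, 0.3847], 'attitude': [0.113, 0.8163, 0.5612, 0.0772]}
```

View pics/a_scene.png

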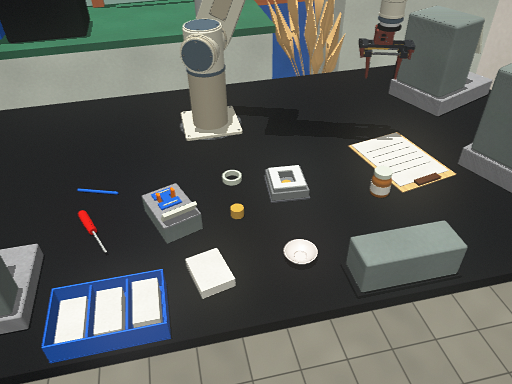

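View pics/a_top.png

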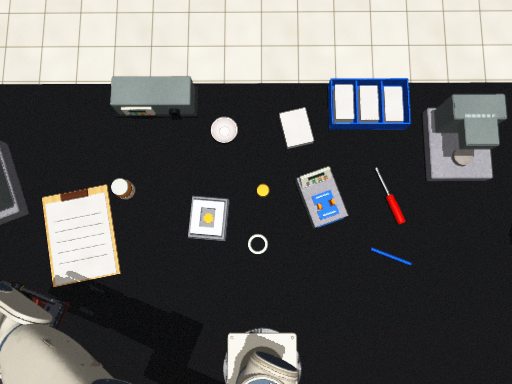

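View pics/a_wrist.png

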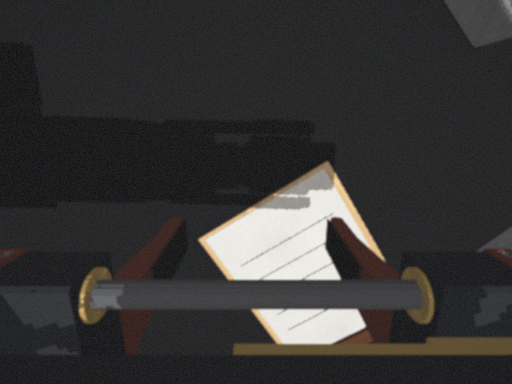

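The top view shows the gauge with the blue cover at about (325,205), the dock at (208,218), the weight at (263,190) and the ring at (258,243). The other things lie well away from these. Next I'll measure.

```bash
cat > h.py <<'E'
import numpy as np, cv2
from cell import manip
from scipy.spatial.transform import Rotation as R
def rot(q): return R.from_quat([q[1],q[2],q[3],q[0]]).as_matrix()
def cast(p,uv,z):
    K=np.array(p["K"]);d=rot(p["attitude"])@np.linalg.inv(K)@np.array([uv[0],uv[1],1.]);o=np.array(p["origin"])
    return o+d*(z-o[2])/d[2]
def proj(p,X):
    c=rot(p["attitude"]).T@(np.array(X)-p["origin"]);u=np.array(p["K"])@c;return u[:2]/u[2]
E
python3 - <<'E'
from h import *
for n,(x0,x1,y0,y1) in dict(top=(180,360,150,250),scene=(130,320,150,250)).items():
    im=cv2.imread(f"pics/a_{n}.png");cv2.imwrite(f"pics/b_{n}.png",cv2.resize(im[y0:y1,x0:x1],None,fx=4,fy=4,interpolation=cv2.INTER_NEAREST))
p=manip.camera_params("top");im=cv2.imread("pics/a_top.png");hsv=cv2.cvtColor(im,cv2.COLOR_BGR2HSV)
roi=np.zeros(im.shape[:2],np.uint8);roi[150:250,180:365]=255
def comps(m,zs,name):
    n,l,st,c=cv2.connectedComponentsWithStats(m&roi)
    for i in range(1,n):
        if st[i,4]>8:
            cn=max(cv2.findContours((l==i).astype(np.uint8),cv2.RETR_EXTERNAL,cv2.CHAIN_APPROX_NONE)[0],key=len)
            r=cv2.minAreaRect(cn)
            w=np.array([cast(p,q,zs)[:2] for q in cv2.boxPoints(r)])
            print(name,st[i],c[i].round(1),"ctr",cast(p,r[0],zs).round(4),"cen",cast(p,c[i],zs).round(4),"sides",np.linalg.norm(w[1]-w[0]).round(3),np.linalg.norm(w[2]-w[1]).round(3),"dirs",np.degrees(np.arctan2(*(w[1]-w[0])[::-1])).round(1))
comps(cv2.inRange(hsv,(100,120,80),(125,255,255)),0.065,"blue")
comps(cv2.inRange(hsv,(5,120,120),(20,255,255)),0.088,"orange")
comps(cv2.inRange(hsv,(21,120,120),(35,255,255)),0.03,"yellow")
comps(cv2.inRange(hsv,(0,0,200),(180,40,255)),0.045,"white")
comps(cv2.inRange(hsv,(0,0,70),(180,70,255)),0.045,"grey")
E
```

```text
blue [312 190  27  30 376] [325.1 204.3] ctr [ 0.5111 -0.2033  0.065 ] cen [ 0.5112 -0.2033  0.065 ] sides 0.065 0.081 dirs -69.4
blue [317 218  27  10  36] [329.9 222.4] ctr [ 0.4534 -0.2173  0.065 ] cen [ 0.4534 -0.2172  0.065 ] sides 0.088 0.004 dirs -70.4
orange [257 184   8   5   9] [260.1 185.1] ctr [0.5695 0.0043 0.088 ] cen [0.5695 0.0039 0.088 ] sides 0.026 0.006 dirs -59.9
orange [331 199   4   6  14] [332.4 201.6] ctr [ 0.5172 -0.2233  0.088 ] cen [ 0.517  -0.2231  0.088 ] sides 0.009 0.016 dirs -90.0
orange [318 204   4   5  12] [319.3 206.6] ctr [ 0.503  -0.1822  0.088 ] cen [ 0.5011 -0.1817  0.088 ] sides 0.013 0.009 dirs -1.2
yellow [257 185  11  11 101] [262.3 190. ] ctr [ 0.5633 -0.0021  0.03  ] cen [ 0.5633 -0.0033  0.03  ] sides 0.033 0.033 dirs -90.0
yellow [204 214   9   9  68] [208.  217.9] ctr [0.471  0.1738 0.03  ] cen [0.4712 0.1739 0.03  ] sides 0.026 0.026 dirs -90.0
white [300 167  31  21 152] [314.6 175.1] ctr [ 0.6047 -0.1775  0.045 ] cen [ 0.6103 -0.1738  0.045 ] sides 0.101 0.037 dirs -70.5
white [309 180   4   6  11] [310.4 183. ] ctr [ 0.5849 -0.1572  0.045 ] cen [ 0.5839 -0.1597  0.045 ] sides 0.01 0.015 dirs -63.3
white [190 200  34  36 787] [206.6 217.2] ctr [0.4727 0.1765 0.045 ] cen [0.472  0.1765 0.045 ] sides 0.109 0.103 dirs -3.8
white [248 235  19  15  83] [257.2 241. ] ctr [0.3926 0.014  0.045 ] cen [0.3957 0.0133 0.045 ] sides 0.058 0.044 dirs -90.0
grey [ 297  166   52   62 1334] [320.5 193.9] ctr [ 0.5406 -0.1959  0.045 ] cen [ 0.5478 -0.1919  0.045 ] sides 0.118 0.177 dirs -69.2
grey [ 188  196   41   45 1502] [208.1 218. ] ctr [0.4698 0.1722 0.045 ] cen [0.4695 0.1717 0.045 ] sides 0.138 0.122 dirs -3.8
grey [248 234  20  16 138] [257.5 240.9] ctr [0.3942 0.0124 0.045 ] cen [0.3961 0.0125 0.045 ] sides 0.061 0.048 dirs -90.0
```

View pics/b_top.png

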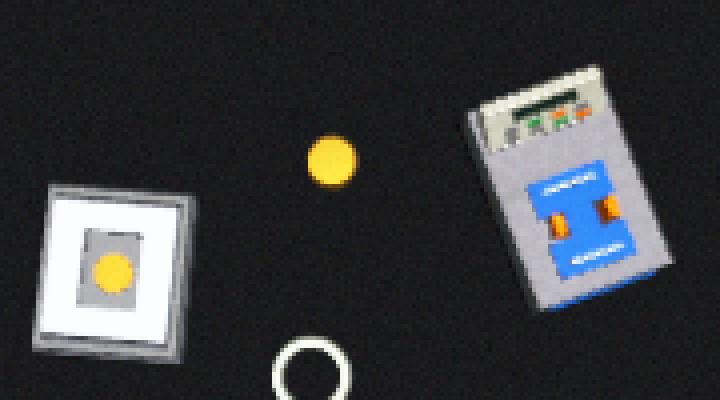

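View pics/b_scene.png

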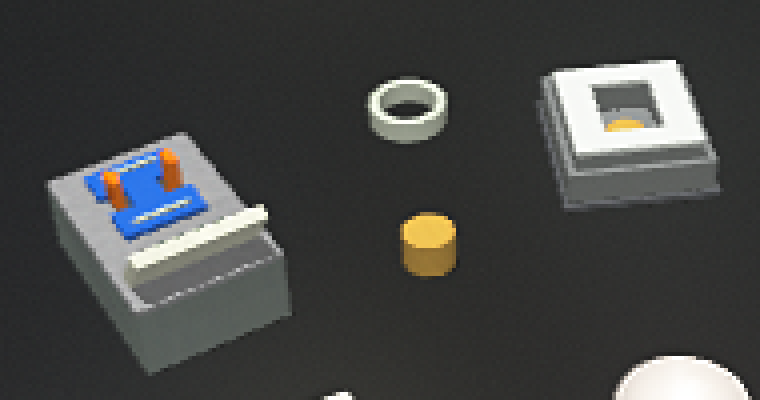

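```bash
python3 - <<'E'
from h import *
s=manip.read_state();M=rot(s["orientation"]);print(M.round(3))
z=M[:,2];print("jaw yaw",np.degrees(np.arctan2(z[1],z[0])))
p=manip.camera_params("wrist");C=rot(p["attitude"]);print(C.round(3));print("cam in tool",(M.T@(np.array(p["origin"])-s["eef_pos"])).round(4)); print((M.T@C).round(3))
E
```

```text
[[ 0.933 -0.     0.359]
 [-0.359 -0.001  0.933]
 [-0.    -1.    -0.001]]
jaw yaw 68.98517496842632
[[ 0.358  0.899  0.253]
 [ 0.934 -0.344 -0.098]
 [-0.001  0.271 -0.963]]
cam in tool [-0.0746 -0.1626  0.0008]
[[-0.001  0.963  0.271]
 [-0.    -0.271  0.963]
 [ 1.     0.     0.   ]]
```

Emit:
jog_arm(
  deltas=[
    [[9, -16.4, 1.2], 2.87],
    [[9, -16.4, 1.2], 2.87],
    [[9, -16.4, 1.2], 2.87],
    [[9, -16.4, 1.2], 2.87],
    [[9, -16.4, 1.2], 2.87],
    [[9, -16.4, 1.2], 2.87],
    [[9, -16.4, 1.2], 2.87],
    [[9, -16.4, 1.2], 2.87],
  ],
)

```text
time: 0.82
eef_pos: [0.3845, 0.29, 0.2441]
orientation: [-0.707, 0.707, -0.023, 0.023]
contact_force: [0.9, -0.6, 0.2]
grip_width: 1.0
```

Emit:
jog_arm(
  deltas=[
    [[2.6, -4.7, 0.3], 0],
    [[2.6, -4.7, 0.3], 0],
    [[2.6, -4.7, 0.3], 0],
    [[2.6, -4.7, 0.3], 0],
    [[2.6, -4.7, 0.3], 0],
    [[2.6, -4.7, 0.3], 0],
  ],
)

```text
time: 1.32
eef_pos: [0.4489, 0.1743, 0.2513]
orientation: [0.707, -0.707, 0.024, -0.024]
contact_force: [-0.4, -0.4, -0.5]
grip_width: 0.998
```

```bash
python3 - <<'E'
from h import *
import json
s=manip.read_state();p=manip.camera_params("wrist");im=manip.camera("wrist")[:,:,::-1];cv2.imwrite("pics/c_w.png",im)
json.dump({k:np.array(v).tolist() for k,v in p.items()},open("c_w.json","w"))
print(s["eef_pos"],s["joint_vel"],s["contact_force"],s["q"])
E
```

```text
[0.44890733 0.17425643 0.25127842] [4.03961635e-02 5.53457825e-04 5.19311857e-03 2.62374521e-03
 5.39598820e-05 1.02432011e-03] [-0.4023363  -0.35876267 -0.50791332] [ 3.45256655e-01  1.74135574e-01  1.91109784e+00  5.41186818e-04
  1.05692460e+00 -1.15761772e+00]
```

View pics/c_w.png

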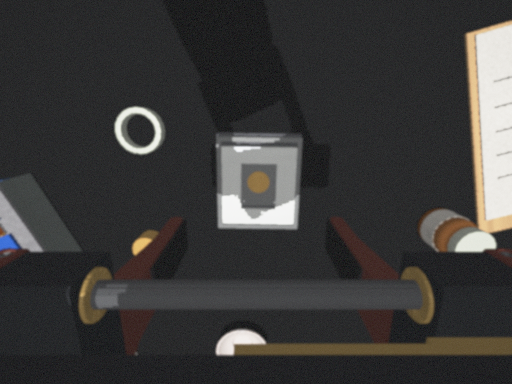

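```bash
python3 - <<'E'
from h import *
im=cv2.imread("pics/c_w.png")[120:240,200:320];cv2.imwrite("pics/c_wc.png",cv2.resize(im,None,fx=5,fy=5,interpolation=cv2.INTER_NEAREST))
E
```

```text
(no output)
```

View pics/c_wc.png

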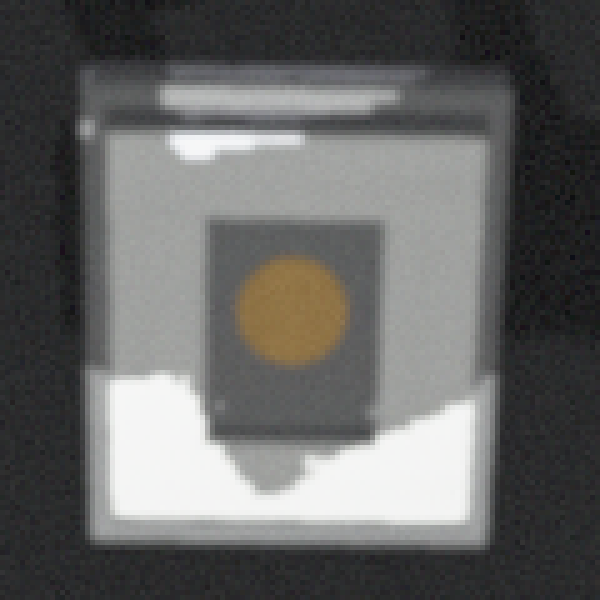

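```bash
python3 - <<'E'
from h import *
import json
p=json.load(open("c_w.json"))
def rep(name,c,zs):
    c=np.array(c)/5+[200,120]-0.4
    for z in zs:
        w=np.array([cast(p,q,z)[:2] for q in c])
        print(name,z,"ctr",w.mean(0).round(4),"y",np.linalg.norm(w[1]-w[0]).round(4),np.linalg.norm(w[2]-w[3]).round(4),"x",np.linalg.norm(w[3]-w[0]).round(4),np.linalg.norm(w[2]-w[1]).round(4),"yaw",np.degrees(np.arctan2(*((w[3]+w[2]-w[0]-w[1])[::-1]))).round(2), np.degrees(np.arctan2(*((w[1]+w[2]-w[0]-w[3])[::-1]))).round(2)-90)
rep("collar",[(105,132),(490,137),(472,522),(110,518)],[.037,.045,.053])
rep("open",[(207,220),(385,222),(376,440),(207,440)],[.037,.045,.053])
rep("base",[(82,65),(515,75),(490,548),(90,542)],[0,.01,.015,.02,0.025,.03])
E
```

```text
collar 0.037 ctr [0.4761 0.1771] y 0.1038 0.1054 x 0.1118 0.1117 yaw -4.67 -4.599999999999994
collar 0.045 ctr [0.474  0.1772] y 0.1016 0.1032 x 0.1094 0.1093 yaw -4.67 -4.599999999999994
collar 0.053 ctr [0.4718 0.1772] y 0.0994 0.1009 x 0.107 0.107 yaw -4.67 -4.599999999999994
open 0.037 ctr [0.4756 0.177 ] y 0.0488 0.0484 x 0.0638 0.0632 yaw -4.88 -4.209999999999994
open 0.045 ctr [0.4734 0.1771] y 0.0478 0.0474 x 0.0624 0.0619 yaw -4.88 -4.209999999999994
open 0.053 ctr [0.4713 0.1771] y 0.0467 0.0463 x 0.0611 0.0605 yaw -4.88 -4.209999999999994
base 0 ctr [0.481  0.1771] y 0.1266 0.1286 x 0.1505 0.1497 yaw -4.74 -5.0
base 0.01 ctr [0.4784 0.1772] y 0.1235 0.1255 x 0.1469 0.1461 yaw -4.74 -5.0
base 0.015 ctr [0.4772 0.1772] y 0.122 0.1239 x 0.145 0.1443 yaw -4.74 -5.0
base 0.02 ctr [0.4759 0.1773] y 0.1205 0.1224 x 0.1432 0.1425 yaw -4.74 -5.0
base 0.025 ctr [0.4746 0.1773] y 0.119 0.1208 x 0.1414 0.1407 yaw -4.74 -5.0
base 0.03 ctr [0.4733 0.1773] y 0.1174 0.1193 x 0.1396 0.1389 yaw -4.74 -5.0
```

Emit:
jog_arm(
  deltas=[
    [[2.3, -15, -0.4], 4.08],
    [[2.3, -15, -0.4], 4.08],
    [[2.3, -15, -0.4], 4.08],
    [[2.3, -15, -0.4], 4.08],
    [[2.3, -15, -0.4], 4.08],
    [[2.3, -15, -0.4], 4.08],
    [[2.3, -15, -0.4], 4.08],
    [[2.3, -15, -0.4], 4.08],
  ],
)

```text
time: 2.03
eef_pos: [0.4971, -0.136, 0.2431]
orientation: [0.696, -0.695, -0.128, 0.128]
contact_force: [0.6, -0.1, -0.0]
grip_width: 1.0
```

Emit:
jog_arm(
  deltas=[
    [[0.5, -2.4, -1.6], 0],
    [[0.5, -2.4, -1.6], 0],
    [[0.5, -2.4, -1.6], 0],
    [[0.5, -2.4, -1.6], 0],
    [[0.5, -2.4, -1.6], 0],
  ],
)

```text
time: 2.45
eef_pos: [0.5095, -0.1944, 0.2031]
orientation: [0.696, -0.695, -0.127, 0.128]
contact_force: [1.1, 0.2, 0.6]
grip_width: 0.998
```

```bash
python3 - <<'E'
from h import *
import json
s=manip.read_state();p=manip.camera_params("wrist");im=manip.camera("wrist")[:,:,::-1];cv2.imwrite("pics/d_w.png",im)
cv2.imwrite("pics/d_wc.png",cv2.resize(im[100:250,170:350],None,fx=4,fy=4,interpolation=cv2.INTER_NEAREST))
json.dump({k:np.array(v).tolist() for k,v in p.items()},open("d_w.json","w"))
print(s["eef_pos"],s["orientation"],s["joint_vel"].round(3),s["contact_force"],s["q"])
E
```

```text
[ 0.50954389 -0.194372    0.20310865] [ 0.69583423 -0.69520051 -0.12726048  0.12773313] [ 0.009 -0.021 -0.001 -0.003 -0.003 -0.002] [1.13821611 0.22628821 0.5652543 ] [-3.86471786e-01  3.32283283e-01  1.82232910e+00  4.74471725e-04
  9.88025822e-01 -2.32012805e+00]
```

View pics/d_w.png

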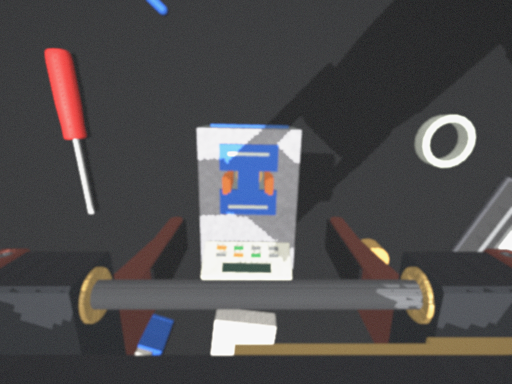

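View pics/d_wc.png

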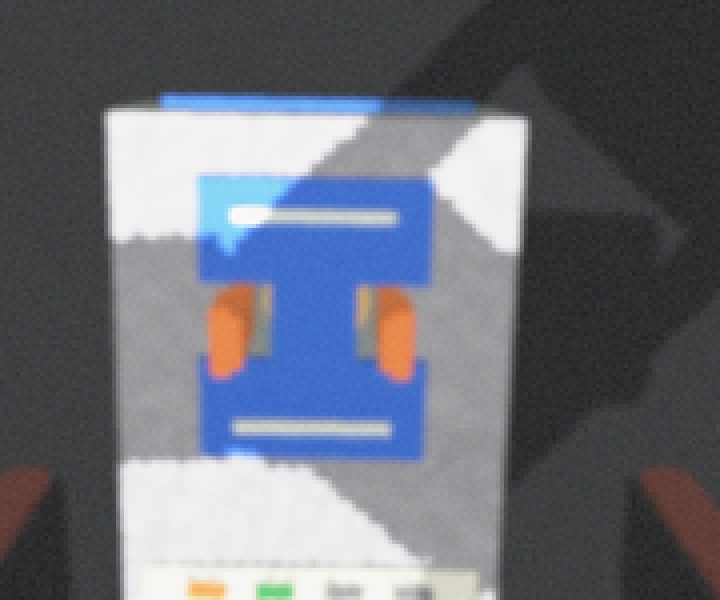

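```bash
python3 - <<'E'
from h import *
import json
p=json.load(open("d_w.json"))
c=np.array([(198,177),(434,180),(426,460),(202,457)])/4+[170,100]-0.4
z=.065
w=np.array([cast(p,q,z)[:2] for q in c])
print("ctr",w.mean(0).round(4),"y",np.linalg.norm(w[1]-w[0]).round(4),np.linalg.norm(w[2]-w[3]).round(4),"x",np.linalg.norm(w[3]-w[0]).round(4),np.linalg.norm(w[2]-w[1]).round(4),"yaw",np.degrees(np.arctan2(*((w[3]+w[2]-w[0]-w[1])[::-1]))).round(2), np.degrees(np.arctan2(*((w[1]+w[2]-w[0]-w[3])[::-1]))).round(2))
# tabs outer top edges bottom corners
c=np.array([(209,378),(415,380)])/4+[170,100]-0.4
t=np.array([cast(p,q,.088)[:2] for q in c]);print(t,t.mean(0),np.linalg.norm(t[1]-t[0]))
c=np.array([(211,300),(415,300)])/4+[170,100]-0.4
t=np.array([cast(p,q,.088)[:2] for q in c]);print(t,t.mean(0),np.linalg.norm(t[1]-t[0]))
E
```

```text
ctr [ 0.5121 -0.2012] y 0.0633 0.0644 x 0.0799 0.0801 yaw 19.99 110.01
[[ 0.53008738 -0.22331673]
 [ 0.5115788  -0.17300336]] [ 0.52083309 -0.19816005] 0.05360973376229037
[[ 0.51025489 -0.22957141]
 [ 0.49178513 -0.18091216]] [ 0.50102001 -0.20524179] 0.05204666323452512
```

Emit:
jog_arm(
  deltas=[
    [[0.09, -0.3, -1.6], -0.08],
    [[0.09, -0.3, -3.2], -0.08],
    [[0.09, -0.3, -3.2], -0.08],
    [[0.09, -0.3, -3.2], -0.08],
    [[0.09, -0.3, -3.2], -0.08],
    [[0.09, -0.3, -3.2], -0.08],
  ],
)

```text
time: 3.0
eef_pos: [0.5133, -0.2037, 0.1259]
orientation: [-0.695, 0.697, 0.126, -0.123]
contact_force: [-0.3, 0.1, -0.0]
grip_width: 0.998
```

```bash
python3 - <<'E'
from h import *
import json
s=manip.read_state();p=manip.camera_params("wrist");im=manip.camera("wrist")[:,:,::-1];cv2.imwrite("pics/e_w.png",im)
cv2.imwrite("pics/e_wc.png",cv2.resize(im[120:290,120:400],None,fx=2.8,fy=2.8,interpolation=cv2.INTER_NEAREST))
json.dump({k:np.array(v).tolist() for k,v in p.items()},open("e_w.json","w"))
print(s["eef_pos"],s["orientation"],s["joint_vel"].round(3),s["contact_force"],s["q"])
E
```

```text
[ 0.51334677 -0.20370726  0.12588284] [-0.69532431  0.69684017  0.12557647 -0.12316016] [-0.009 -0.004  0.001  0.001 -0.008 -0.002] [-0.27418984  0.09765791 -0.02307425] [-3.99347984e-01  4.49764551e-01  1.86031789e+00  8.69461704e-05
  8.27476761e-01 -2.32380984e+00]
```

View pics/e_wc.png

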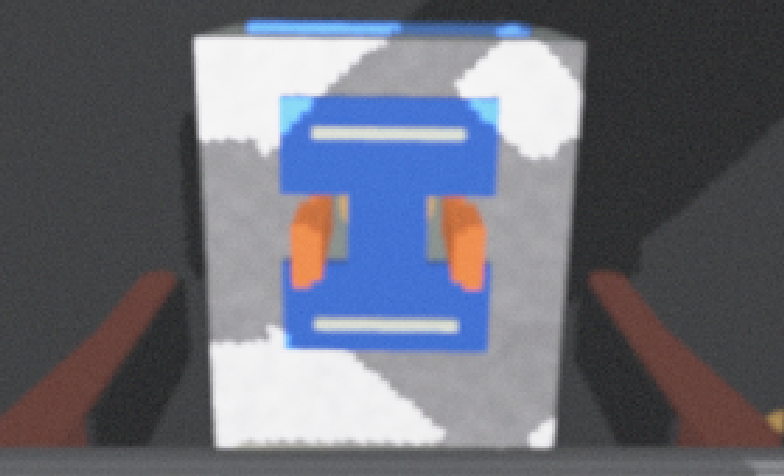

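```bash
python3 - <<'E'
from h import *
import json
p=json.load(open("e_w.json"))
c=np.array([(280,97),(498,98),(488,352),(285,350)])/2.8+[120,120]-0.4
z=.065
w=np.array([cast(p,q,z)[:2] for q in c])
print("ctr",w.mean(0).round(4),"y",np.linalg.norm(w[1]-w[0]).round(4),np.linalg.norm(w[2]-w[3]).round(4),"x",np.linalg.norm(w[3]-w[0]).round(4),np.linalg.norm(w[2]-w[1]).round(4),"yaw",np.degrees(np.arctan2(*((w[3]+w[2]-w[0]-w[1])[::-1]))).round(2), np.degrees(np.arctan2(*((w[1]+w[2]-w[0]-w[3])[::-1]))).round(2))
s=manip.read_state();M=rot(s["orientation"]);print(s["eef_pos"],M.round(3),np.degrees(np.arctan2(M[1,2],M[0,2])))
E
```

```text
ctr [ 0.5122 -0.2014] y 0.0626 0.0641 x 0.0801 0.0805 yaw 19.88 109.89
[ 0.51327592 -0.20388089  0.12584081] [[ 0.938  0.004 -0.346]
 [ 0.346 -0.002  0.938]
 [ 0.003 -1.    -0.003]] 110.24674956912814
```

Emit:
jog_arm(
  deltas=[
    [[-0.02, 0.06, -0.7], 0],
    [[-0.02, 0.06, -1.4], 0],
    [[-0.02, 0.06, -1.9], 0],
    [[-0.02, 0.06, -2], 0],
    [[-0.02, 0.06, -2], 0],
  ],
  grip=80,
)

```text
time: 3.47
eef_pos: [0.5111, -0.2022, 0.0733]
orientation: [0.696, -0.696, -0.124, 0.124]
contact_force: [-0.0, -0.1, 0.4]
grip_width: 0.91
```

Emit:
jog_arm(
  deltas=[
    [[0, 0, -0.16], 0],
    [[0, 0, -0.16], 0],
    [[0, 0, -0.16], 0],
    [[0, 0, -0.16], 0],
  ],
  grip=58,
  squeeze=17,
)

```text
time: 3.8
eef_pos: [0.5115, -0.2024, 0.0698]
orientation: [-0.696, 0.696, 0.124, -0.124]
contact_force: [0.3, 0.4, -0.1]
grip_width: 0.673
```

```bash
python3 - <<'E'
from h import *
import json
s=manip.read_state();im=manip.camera("wrist")[:,:,::-1]
cv2.imwrite("pics/f_wc.png",cv2.resize(im[120:290,120:400],None,fx=2.8,fy=2.8,interpolation=cv2.INTER_NEAREST))
print(s["eef_pos"],s["orientation"],s["grip_width"],s["contact_force"])
E
```

```text
[ 0.51151213 -0.20241028  0.06975232] [-0.69598288  0.69631176  0.12426397 -0.12375876] 0.6733059138397174 [ 0.26875522  0.40236945 -0.0623902 ]
```

View pics/f_wc.png

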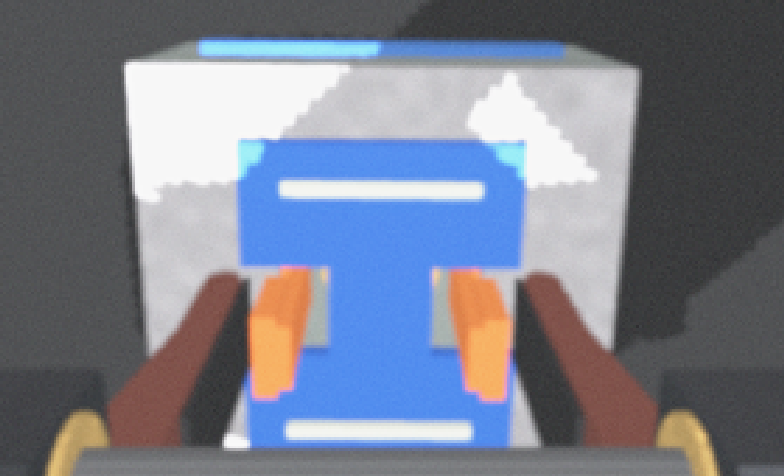

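Emit:
jog_arm(
  deltas=[
    [[0, 0, 0], 0],
    [[0, 0, 0], 0],
    [[0, 0, 0], 0],
  ],
  grip=48,
  squeeze=17,
)

```text
time: 4.1
eef_pos: [0.5114, -0.2024, 0.0695]
orientation: [-0.696, 0.696, 0.124, -0.124]
contact_force: [0.3, -0.3, 2.3]
grip_width: 0.551
```

Emit:
jog_arm(
  deltas=[
    [[0, 0, 0], 0],
    [[0, 0, 0], 0],
    [[0, 0, 0], 0],
    [[0, 0, 0], 0],
  ],
  grip=36,
)

```text
time: 4.43
eef_pos: [0.5114, -0.2024, 0.0696]
orientation: [-0.696, 0.696, 0.124, -0.124]
contact_force: [-1.5, 0.9, 5.3]
grip_width: 0.461
```

Emit:
jog_arm(
  deltas=[
    [[0, 0, 0.03], 0],
    [[0, 0, 0.06], 0],
    [[0, 0, 0.09], 0],
    [[0, 0, 0.09], 0],
  ],
)

```text
time: 4.77
eef_pos: [0.511, -0.2022, 0.0714]
orientation: [0.696, -0.696, -0.124, 0.124]
contact_force: [0.1, -0.0, -0.3]
grip_width: 0.459
```

```bash
python3 - <<'E'
from h import *
s=manip.read_state();im=manip.camera("wrist")[:,:,::-1]
cv2.imwrite("pics/g_wc.png",cv2.resize(im[120:290,120:400],None,fx=2.8,fy=2.8,interpolation=cv2.INTER_NEAREST))
print(s["eef_pos"],s["orientation"],s["grip_width"]*87.8,s["contact_force"],s["wrist_torque"])
E
```

```text
[ 0.51102303 -0.20215696  0.07137164] [ 0.6962009  -0.69607534 -0.12396092  0.12416572] 40.29355168381514 [ 0.1157394  -0.01197325 -0.27354423] [ 0.10170596 -0.00428057  0.01770029]
```

View pics/g_wc.png

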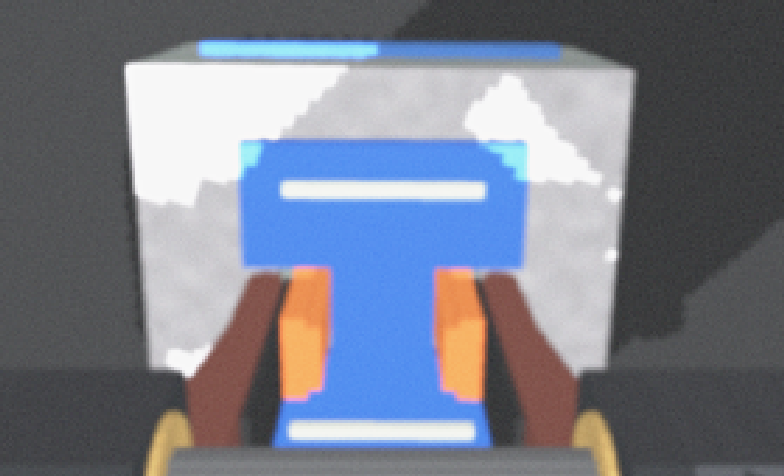

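Both tabs are fully in (opening 40.3 mm) and there is no pull on the tool. Lifting.

Emit:
jog_arm(
  deltas=[
    [[0, 0, 0.1], 0],
    [[0, 0, 0.2], 0],
    [[0, 0, 0.35], 0],
    [[0, 0, 0.5], 0],
    [[0, 0, 0.7], 0],
  ],
)

```text
time: 5.23
eef_pos: [0.5111, -0.2022, 0.0894]
orientation: [0.696, -0.696, -0.124, 0.124]
contact_force: [1.0, 0.2, -1.4]
grip_width: 0.459
```

Emit:
jog_arm(
  deltas=[
    [[0, 0, 0.4], 0],
    [[0, 0, 0.9], 0],
    [[0, 0, 1.5], 0],
    [[0, 0, 2.2], 0],
    [[0, 0, 3], 0],
    [[0, 0, 3.6], 0],
    [[0, 0, 3.6], 0],
    [[0, 0, 3.6], 0],
  ],
)

```text
time: 5.9
eef_pos: [0.5117, -0.2025, 0.1802]
orientation: [-0.696, 0.697, 0.125, -0.123]
contact_force: [0.2, 0.2, -1.0]
grip_width: 0.465
```

```bash
python3 - <<'E'
from h import *
s=manip.read_state();im=manip.camera("wrist")[:,:,::-1]
cv2.imwrite("pics/h_w.png",im)
M=rot(s["orientation"])
print(s["eef_pos"],np.degrees(np.arctan2(M[1,2],M[0,2])),s["grip_width"]*87.8,s["contact_force"],s["wrist_torque"])
E
```

```text
[ 0.51168989 -0.20247769  0.18015081] 110.20474257207461 40.85170243781395 [ 0.23654133  0.18118145 -1.02178548] [ 0.08802308  0.01340012 -0.01497018]
```

View pics/h_w.png

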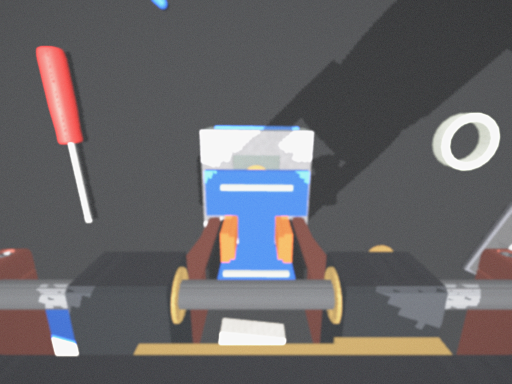

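Emit:
jog_arm(
  deltas=[
    [[-0.1, 0.8, 0], -0.2],
    [[-0.2, 2, 0], -0.7],
    [[-0.4, 3.5, 0], -1.3],
    [[-0.55, 5, 0], -1.9],
    [[-0.7, 6.5, 0], -2.4],
    [[-0.85, 8, 0], -3],
    [[-1, 9.5, 0], -3.5],
    [[-1.1, 11, 0], -4.08],
  ],
)

```text
time: 6.62
eef_pos: [0.4821, 0.0743, 0.1778]
orientation: [-0.706, 0.707, -0.028, 0.027]
contact_force: [1.0, -0.3, -1.3]
grip_width: 0.466
```

Emit:
jog_arm(
  deltas=[
    [[-0.15, 1.4, 0], 0],
    [[-0.27, 2.6, 0], 0],
    [[-0.36, 3.5, 0], 0],
    [[-0.42, 4, 0], 0],
    [[-0.45, 4.18, -0.3], 0],
    [[-0.45, 4.18, -0.8], 0],
    [[-0.45, 4.18, -1.2], 0],
    [[-0.45, 4.18, -1.2], 0],
  ],
)

```text
time: 7.28
eef_pos: [0.4707, 0.1758, 0.1463]
orientation: [-0.706, 0.707, -0.028, 0.025]
contact_force: [-0.5, -2.0, -1.0]
grip_width: 0.461
```

```bash
cat > look.py <<'E'
from h import *
import json,sys
n=sys.argv[1]
s=manip.read_state();p=manip.camera_params("wrist");im=manip.camera("wrist")[:,:,::-1]
cv2.imwrite(f"pics/{n}_wc.png",cv2.resize(im[110:300,120:400],None,fx=2.8,fy=2.8,interpolation=cv2.INTER_NEAREST))
json.dump({k:np.array(v).tolist() for k,v in p.items()},open(f"{n}_w.json","w"))
M=rot(s["orientation"])
print(s["time"],s["eef_pos"].round(5),"jaw yaw",np.degrees(np.arctan2(M[1,2],M[0,2])).round(2),(s["grip_width"]*87.8).round(2),s["contact_force"].round(2),s["wrist_torque"].round(3))
E
python3 look.py i
```

```text
Traceback (most recent call last):
  File "look.py", line 8, in <module>
    print(s["time"],s["eef_pos"].round(5),"jaw yaw",np.degrees(np.arctan2(M[1,2],M[0,2])).round(2),(s["grip_width"]*87.8).round(2),s["contact_force"].round(2),s["wrist_torque"].round(3))
                                                                                                   ^^^^^^^^^^^^^^^^^^^^^^^^^^^^
AttributeError: 'float' object has no attribute 'round'
```

View pics/i_wc.png

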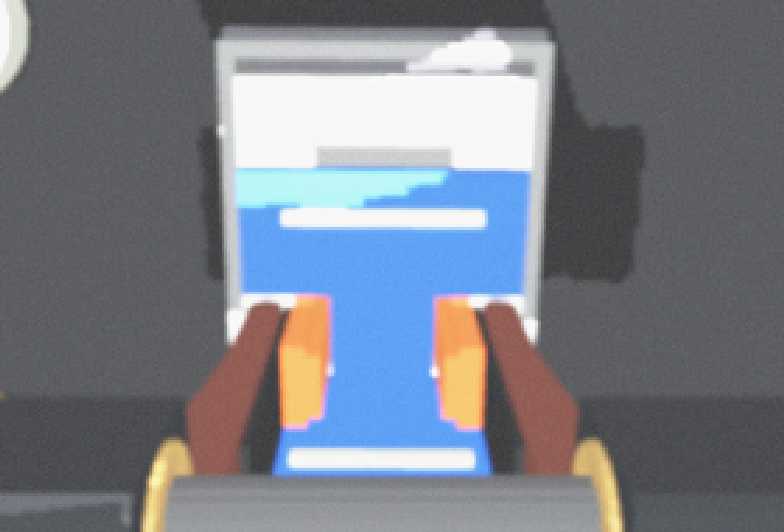

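```bash
sed -i 's/(s\["grip_width"\]\*87.8).round(2)/round(s["grip_width"]*87.8,2)/' look.py; python3 - <<'E'
from h import *
import json
p=json.load(open("i_w.json"));s=manip.read_state();M=rot(s["orientation"])
T=np.array(s["eef_pos"]);print(T,np.degrees(np.arctan2(M[1,2],M[0,2])))
def w(uv,z):
    q=np.array(uv)/2.8+[120,110]-0.4
    X=cast(p,q,z); return (M.T@(X-T))[[0,2]].round(4)*1000
zl=T[2]-0.0095+0.005
print("lid edge",w((236,170),zl),w((530,172),zl))
for z in (.037,.045,.053):
  print(z,"collar",w((233,75),z),w((540,77),z),"open",w((317,148),z),w((452,148),z))
E
```

```text
[0.47132331 0.17593684 0.14731375] 85.66159560374815
lid edge [-40.4 -30.9] [-40.  33.]
0.037 collar [-51.8 -50.5] [-51.2  55.2] open [-26.4 -22.1] [-26.5  25.5]
0.045 collar [-52.5 -49. ] [-51.9  53.6] open [-27.9 -21.4] [-27.9  24.8]
0.053 collar [-53.1 -47.5] [-52.6  52. ] open [-29.3 -20.8] [-29.3  24.1]
```

Emit:
jog_arm(
  deltas=[
    [[0.11, 0.04, -0.5], 0],
    [[0.11, 0.04, -1.1], 0],
    [[0.11, 0.04, -1.8], 0],
    [[0.11, 0.04, -2.3], 0],
    [[0.11, 0.04, -2.6], 0],
    [[0.11, 0.04, -2.6], 0],
    [[0.11, 0.04, -2.6], 0],
  ],
)

```text
time: 7.92
eef_pos: [0.4754, 0.1778, 0.0841]
orientation: [-0.707, 0.707, -0.027, 0.027]
contact_force: [1.2, -0.2, -1.7]
grip_width: 0.459
```

```bash
python3 look.py j; python3 - <<'E'
from h import *
im=manip.camera("scene")[:,:,::-1]
cv2.imwrite("pics/j_s.png",cv2.resize(im[120:230,230:350],None,fx=5,fy=5,interpolation=cv2.INTER_CUBIC))
E
```

```text
7.9167 [0.47537 0.17782 0.08409] jaw yaw 85.68 40.3 [ 1.22 -0.15 -1.75] [0.044 0.023 0.005]
```

View pics/j_wc.png

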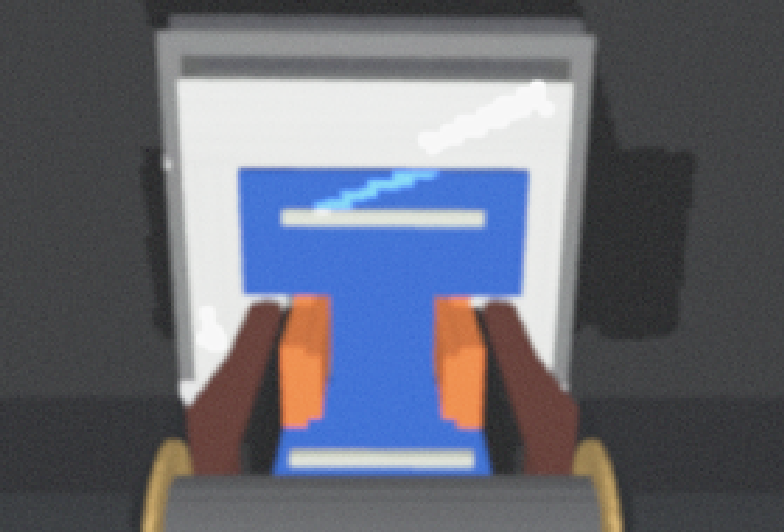

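View pics/j_s.png

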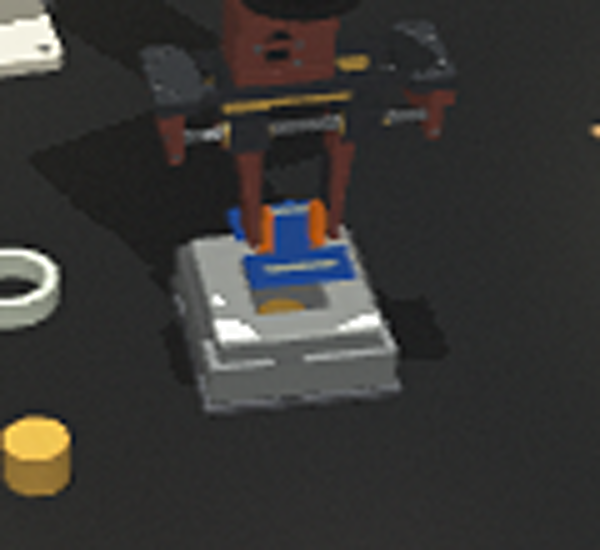

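```bash
python3 - <<'E'
from h import *
import json
p=json.load(open("j_w.json"));s=manip.read_state();M=rot(s["orientation"])
T=np.array(s["eef_pos"]);print(T,np.degrees(np.arctan2(M[1,2],M[0,2])))
def w(uv,z):
    q=np.array(uv)/2.8+[120,110]-0.4
    X=cast(p,q,z); return ((M.T@(X-T))[[0,2]]*1000).round(2)
zl=T[2]-0.0095+0.005
print("lid edge",w((238,169),zl),w((529,171),zl))
for z in (.037,.045,.053):
  print(z,"collar",w((178,80),z),w((574,82),z),"lower side edges y",w((188,380),z),w((556,380),z))
E
```

```text
[0.47583669 0.17820952 0.08474184] 85.70084019863276
lid edge [-40.47 -30.7 ] [-40.03  32.6 ]
0.037 collar [-55.67 -53.56] [-55.17  51.64] lower side edges y [ 32.   -56.78] [31.99 52.16]
0.045 collar [-56.39 -51.49] [-55.91  49.69] lower side edges y [ 27.93 -54.59] [27.92 50.19]
0.053 collar [-57.11 -49.43] [-56.65  47.74] lower side edges y [ 23.87 -52.4 ] [23.86 48.22]
```

Emit:
jog_arm(
  deltas=[
    [[-0.03, -0.04, -0.15], 0],
    [[-0.05, -0.07, -0.3], 0],
    [[-0.05, -0.07, -0.4], 0],
    [[-0.05, -0.07, -0.4], 0],
    [[-0.05, -0.07, -0.4], 0],
  ],
)

```text
time: 8.43
eef_pos: [0.4738, 0.1765, 0.0738]
orientation: [-0.707, 0.707, -0.026, 0.026]
contact_force: [0.3, 0.3, -1.4]
grip_width: 0.465
```

```bash
python3 look.py k
```

```text
8.4333 [0.47376 0.17648 0.07384] jaw yaw 85.73 40.79 [ 0.25  0.34 -1.35] [-0.     0.001 -0.006]
```

View pics/k_wc.png

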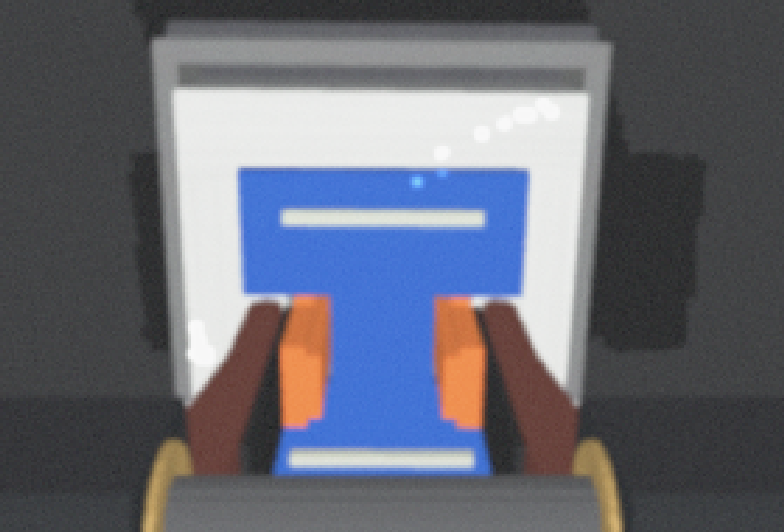

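```bash
python3 - <<'E'
from h import *
import json
p=json.load(open("k_w.json"));s=manip.read_state();M=rot(s["orientation"])
T=np.array(s["eef_pos"]);print(T,np.degrees(np.arctan2(M[1,2],M[0,2])))
def w(uv,z):
    q=np.array(uv)/2.8+[120,110]-0.4
    X=cast(p,q,z); return ((M.T@(X-T))[[0,2]]*1000).round(2)
zl=T[2]-0.0095+0.005
print("lid edge",w((238,169),zl),w((529,171),zl))
for z in (.041,.045,.049):
  print(z,"collar",w((173,88),z),w((590,92),z),"lower",w((187,380),z),w((572,380),z))
E
```

```text
[0.47388726 0.17652604 0.07393846] 85.723768966748
lid edge [-39.99 -30.47] [-39.58  33.04]
0.041 collar [-54.59 -50.92] [-53.66  52.65] lower [ 25.16 -52.79] [25.12 53.44]
0.045 collar [-54.99 -49.86] [-54.09  51.59] lower [ 23.13 -51.69] [23.09 52.36]
0.049 collar [-55.4 -48.8] [-54.51  50.53] lower [ 21.09 -50.6 ] [21.05 51.28]
```

Emit:
jog_arm(
  deltas=[
    [[0, -0.01, -0.08], 0],
    [[0, -0.02, -0.16], 0],
    [[0, -0.02, -0.24], 0],
    [[0, -0.02, -0.24], 0],
  ],
)

```text
time: 8.82
eef_pos: [0.4737, 0.1759, 0.0676]
orientation: [-0.707, 0.707, -0.027, 0.026]
contact_force: [-0.1, -0.0, -1.8]
grip_width: 0.461
```

Emit:
jog_arm(
  deltas=[
    [[0, 0, -0.04], 0],
    [[0, 0, -0.08], 0],
    [[0, 0, -0.08], 0],
  ],
)

```text
time: 9.07
eef_pos: [0.4738, 0.176, 0.0658]
orientation: [-0.707, 0.707, -0.026, 0.026]
contact_force: [-0.7, 0.5, -0.6]
grip_width: 0.463
```

Emit:
jog_arm(
  deltas=[
    [[0, 0, -0.04], 0],
    [[0, 0, -0.08], 0],
    [[0, 0, -0.08], 0],
  ],
)

```text
time: 9.32
eef_pos: [0.4738, 0.176, 0.0638]
orientation: [-0.707, 0.707, -0.026, 0.026]
contact_force: [-0.3, -0.8, -1.3]
grip_width: 0.459
```

Emit:
jog_arm(
  deltas=[
    [[0, 0, -0.03], 0],
    [[0, 0, -0.06], 0],
    [[0, 0, -0.06], 0],
  ],
)

```text
time: 9.57
eef_pos: [0.4739, 0.176, 0.0623]
orientation: [-0.707, 0.707, -0.026, 0.026]
contact_force: [0.0, 0.4, -0.8]
grip_width: 0.459
```

Emit:
jog_arm(
  deltas=[
    [[0, 0, -0.03], 0],
    [[0, 0, -0.06], 0],
    [[0, 0, -0.06], 0],
  ],
)

```text
time: 9.82
eef_pos: [0.4738, 0.176, 0.0609]
orientation: [-0.707, 0.707, -0.026, 0.026]
contact_force: [-0.4, -0.6, -1.2]
grip_width: 0.463
```

Emit:
jog_arm(
  deltas=[
    [[0, 0, -0.03], 0],
    [[0, 0, -0.06], 0],
    [[0, 0, -0.06], 0],
  ],
)

```text
time: 10.07
eef_pos: [0.4738, 0.176, 0.0593]
orientation: [-0.707, 0.707, -0.026, 0.026]
contact_force: [0.5, 0.3, -0.5]
grip_width: 0.463
```

Emit:
jog_arm(
  deltas=[
    [[0, 0, -0.03], 0],
    [[0, 0, -0.05], 0],
    [[0, 0, -0.05], 0],
  ],
)

```text
time: 10.32
eef_pos: [0.4738, 0.176, 0.0581]
orientation: [-0.707, 0.707, -0.026, 0.026]
contact_force: [0.4, -0.1, -1.7]
grip_width: 0.464
```

```bash
python3 look.py l
```

```text
10.3167 [0.47384 0.17599 0.05811] jaw yaw 85.72 40.77 [ 0.39 -0.11 -1.66] [ 0.064  0.023 -0.043]
```

View pics/l_wc.png

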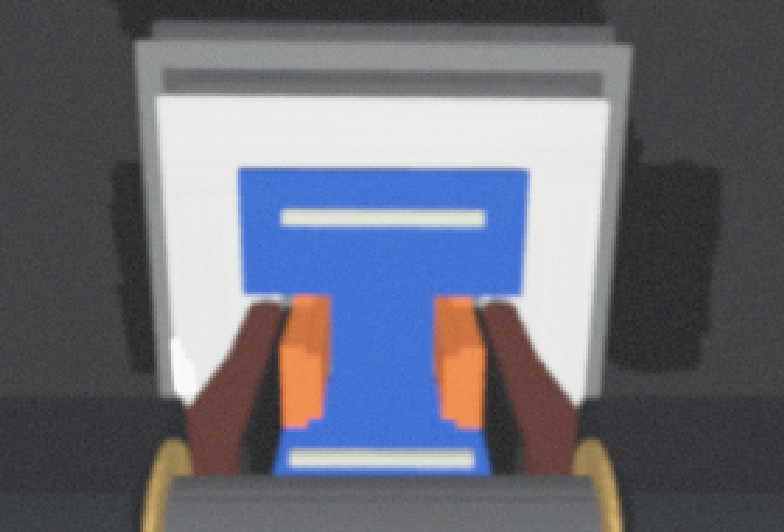

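Emit:
jog_arm(
  deltas=[
    [[0, 0, -0.02], 0],
    [[0, 0, -0.04], 0],
    [[0, 0, -0.04], 0],
  ],
)

```text
time: 10.62
eef_pos: [0.4739, 0.176, 0.0572]
orientation: [-0.707, 0.707, -0.026, 0.026]
contact_force: [-1.0, 0.8, -0.8]
grip_width: 0.462
```

Emit:
jog_arm(
  deltas=[
    [[0, 0, -0.02], 0],
    [[0, 0, -0.04], 0],
    [[0, 0, -0.04], 0],
  ],
)

```text
time: 10.87
eef_pos: [0.4739, 0.176, 0.0563]
orientation: [-0.707, 0.707, -0.026, 0.026]
contact_force: [0.1, -0.5, 0.7]
grip_width: 0.469
```

Emit:
jog_arm(
  deltas=[
    [[0, 0, -0.02], 0],
    [[0, 0, -0.04], 0],
    [[0, 0, -0.04], 0],
  ],
)

```text
time: 11.12
eef_pos: [0.4741, 0.176, 0.0561]
orientation: [0.707, -0.707, 0.026, -0.026]
contact_force: [-3.0, -2.2, 11.6]
grip_width: 0.467
```

```bash
python3 look.py m; python3 - <<'E'
from h import *
im=manip.camera("scene")[:,:,::-1]
cv2.imwrite("pics/m_s.png",cv2.resize(im[150:210,255:320],None,fx=9,fy=9,interpolation=cv2.INTER_CUBIC))
E
```

```text
11.1167 [0.47406 0.17605 0.05613] jaw yaw 85.73 40.98 [-3.04 -2.21 11.59] [-0.219  0.541 -0.011]
```

View pics/m_wc.png

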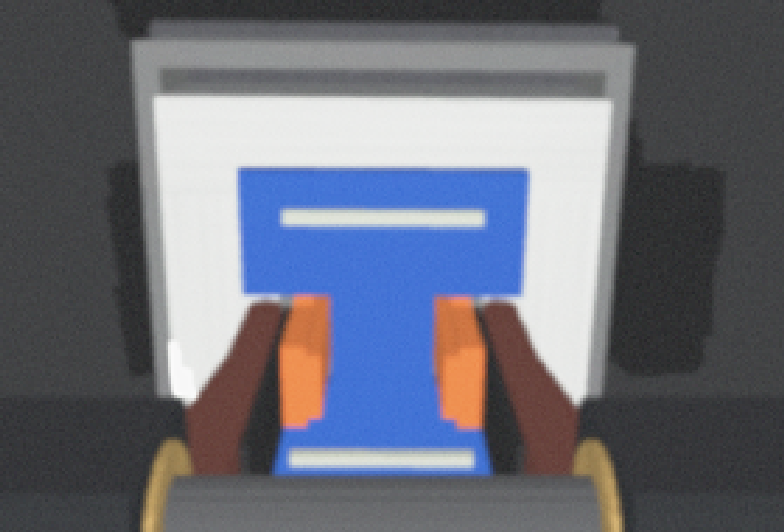

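View pics/m_s.png

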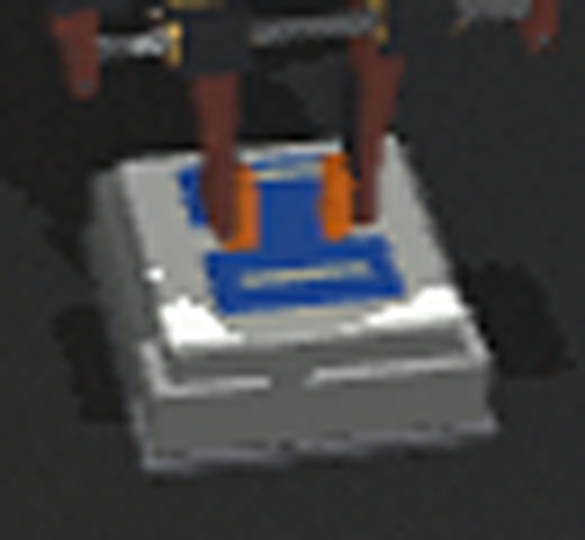

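Emit:
jog_arm(
  deltas=[
    [[0, 0, 0.015], 0],
    [[0, 0, 0.015], 0],
  ],
)

```text
time: 11.38
eef_pos: [0.4741, 0.176, 0.0562]
orientation: [0.707, -0.707, 0.026, -0.027]
contact_force: [-2.5, -0.8, 8.6]
grip_width: 0.463
```

Emit:
jog_arm(
  deltas=[
    [[0, 0, 0], 0],
    [[0, 0, 0], 0],
    [[0, 0, 0], 0],
  ],
  grip=47,
)

```text
time: 11.63
eef_pos: [0.474, 0.1761, 0.0561]
orientation: [0.707, -0.707, 0.026, -0.026]
contact_force: [-2.1, -0.9, 7.5]
grip_width: 0.536
```

Emit:
jog_arm(
  deltas=[
    [[0, 0, 0], 0],
    [[0, 0, 0], 0],
    [[0, 0, 0], 0],
  ],
  grip=58,
)

```text
time: 11.88
eef_pos: [0.474, 0.1761, 0.0556]
orientation: [0.707, -0.707, 0.026, -0.027]
contact_force: [-0.1, -0.1, 0.8]
grip_width: 0.657
```

```bash
python3 look.py n; python3 - <<'E'
from h import *
im=manip.camera("scene")[:,:,::-1]
cv2.imwrite("pics/n_s.png",cv2.resize(im[150:210,255:320],None,fx=9,fy=9,interpolation=cv2.INTER_CUBIC))
E
```

```text
11.8833 [0.47405 0.17606 0.05564] jaw yaw 85.72 57.72 [-0.15 -0.14  0.84] [-0.041 -0.007  0.002]
```

View pics/n_wc.png

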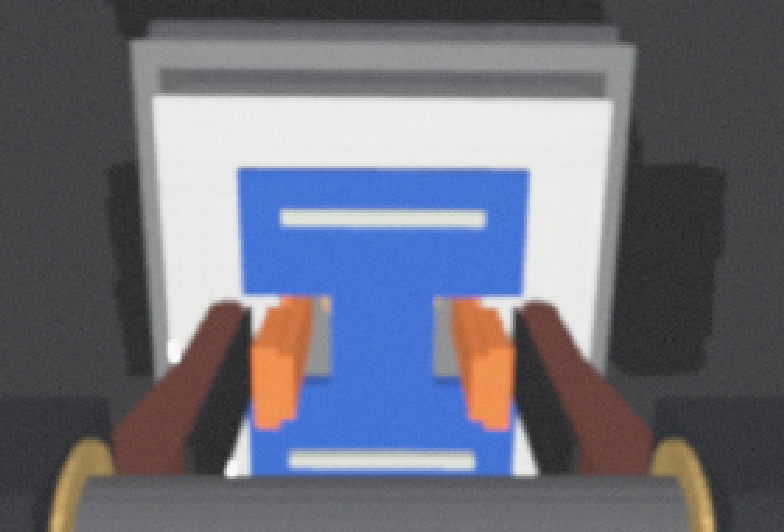

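View pics/n_s.png

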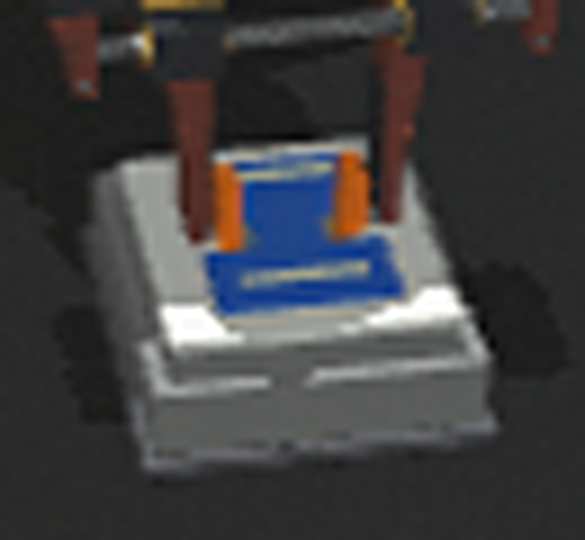

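Both tabs have sprung out (columns 251–515 in the crop, as they were on the gauge) and the lid lies flat on the collar. Backing off.

Emit:
jog_arm(
  deltas=[
    [[0, 0, 0.05], 0],
    [[0, 0, 0.15], 0],
    [[0, 0, 0.4], 0],
    [[0, 0, 1], 0],
    [[0, 0, 2], 0],
    [[0, 0, 3], 0],
    [[0, 0, 4], 0],
    [[0, 0, 5], 0],
  ],
  grip=72,
)

```text
time: 12.65
eef_pos: [0.4737, 0.176, 0.1823]
orientation: [0.707, -0.707, 0.026, -0.026]
contact_force: [-0.3, 0.3, -0.7]
grip_width: 0.82
```

Emit:
jog_arm(
  deltas=[
    [[0, 0, 0.8], 0],
    [[0, 0, 1], 0],
    [[0, 0, 1], 0],
    [[0, 0, 1], 0],
  ],
)

```text
time: 12.98
eef_pos: [0.4735, 0.1759, 0.2052]
orientation: [-0.707, 0.707, -0.026, 0.026]
contact_force: [-0.4, 0.3, -0.3]
grip_width: 0.823
```

```bash
python3 look.py o;  python3 - <<'E'
from h import *
im=manip.camera("scene")[:,:,::-1]
cv2.imwrite("pics/o_s.png",cv2.resize(im[120:280,60:420],None,fx=2.2,fy=2.2,interpolation=cv2.INTER_CUBIC))
cv2.imwrite("pics/o_sc.png",cv2.resize(im[150:210,255:320],None,fx=9,fy=9,interpolation=cv2.INTER_CUBIC))
E
```

```text
12.9833 [0.47353 0.17588 0.20519] jaw yaw 85.73 72.27 [-0.37  0.28 -0.27] [-0.037 -0.047 -0.015]
```

View pics/o_wc.png

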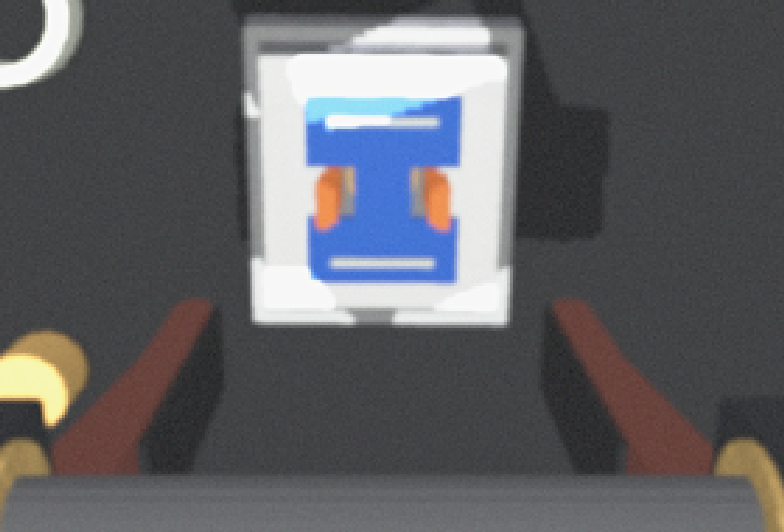

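View pics/o_s.png

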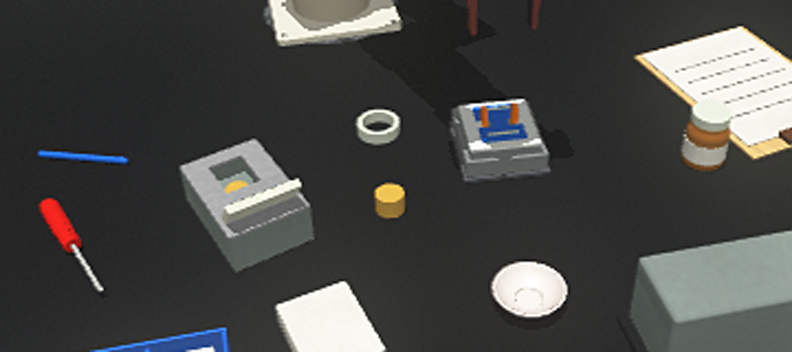

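View pics/o_sc.png

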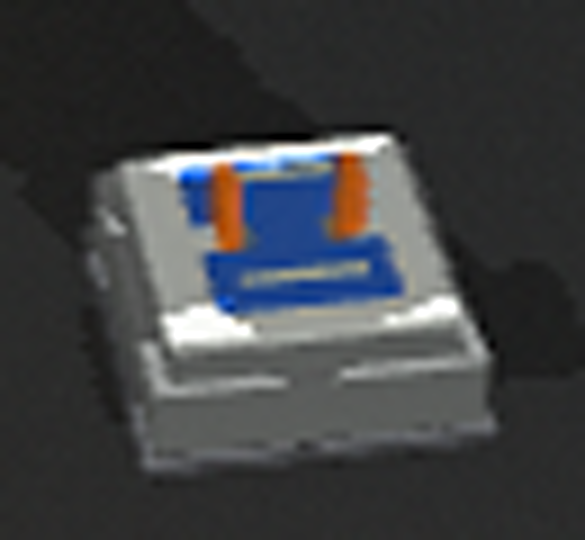

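```bash
python3 - <<'E'
from h import *
import json
p=json.load(open("o_w.json"))
c=lambda L:np.array(L)/2.8+[120,110]-0.4
w=np.array([cast(p,q,.0515)[:2] for q in c([(307,97),(461,97),(457,282),(309,282)])])
print(w.mean(0).round(4),np.linalg.norm(w[1]-w[0]).round(4),np.linalg.norm(w[3]-w[0]).round(4),"yaw",np.degrees(np.arctan2(*((w[3]+w[2]-w[0]-w[1])[::-1]))).round(2))
t=np.array([cast(p,q,.0745)[:2] for q in c([(316,225),(451,225)])]);print("tab span",np.linalg.norm(t[1]-t[0]))
print(manip.job_done())
E
```

```text
[0.4745 0.1776] 0.0621 0.0791 yaw -4.51
tab span 0.0527718407623647
the job is handed in; nothing more can be done
None
```

The cover is clipped onto the parking dock and released, and I handed the job in at about 13 s of the 51 s allowed. `job_done` gives no verdict, so the checks below are my own measurements.

**What I did**
- I found the gauge, cover and dock with the top and wrist cameras.
- I pinched both tabs fully in with a 17 N squeeze; the jaws stopped at about 40.5 mm.
- I lifted the cover off the gauge with no pull beyond its own weight.
- I aligned the cover over the collar by sight and lowered it in 1–2 mm steps.
- I felt the collar with the tool at z = 0.056 m, which puts its top near 46.5 mm. The wrist force there was about 12 N.
- I eased off to about 8 N, opened the jaws and backed straight up.

**Last checks**
- **Position:** the lid's centre is at (0.4745, 0.1776) with yaw −4.5°. I had measured the dock's centre at about (0.474, 0.177) with yaw −4.6°.
- **Tabs:** they are 52.8 mm apart, against 52 mm at rest, so both are sprung out.
- **Seating:** the lid looks flat on the collar.
- **Surroundings:** the gripper touches nothing, and in the last scene view the other things look to be where they were.

**What disagreed**
- The top and wrist cameras differed by 1–2 mm in position and about 0.7° in yaw.
- Bright edges around the collar blurred the measurements of its height by several millimetres, so I relied on the felt contact for it.

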